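Put the bench kit back in its outlined holders

TASK

Put the tape measure, the grease tub, the scrub brush and the dial gauge back, each into the holder on the bench whose raised yellow outline matches it, standing or lying flat on the holder's base inside the outline. Set the dial gauge down gently, it must not be dropped, and leave the blue tin and the steel bracket where they are.

Things in the scene. Friction and masses are not known exactly. Their poses are not given: they have to be found in the camera images.
- tape_measure: tape measure with yellow shell and black bumper, standing on its edge, 34 (x) x 81 (y) x 63 (z) mm, 0.25 kg. Origin: centre of the underside. Its flat sides face +-x; grip it across x (34 mm), about 40 mm up. The small metal hook sticks out at its -y end; the solid body runs from y = -29 to +41 mm.
- grease_tub: white round tub with a wide blue screw cap (from above a plain blue disc), 56 mm diameter, 48 mm high, 0.08 kg, upright. Origin: centre of the underside. Round, so its yaw does not matter.
- scrub_brush: wooden scrub brush lying bristles down, 46 (x) x 120 (y) x 38 (z) mm, 0.15 kg. Origin: centre of the underside. The wooden back is the upper 16 mm (z 22 to 38 mm), 46 mm wide; grip it across x.
- dial_gauge: white round dial indicator lying on its back, dial up, 115 (x) x 60 (y) x 24 (z) mm, 0.18 kg. Origin: centre of the outline, on the underside. The round case (60 mm diameter, 24 mm high) is centred at x = +18 mm; thin stem and probe point to -x, end at x = -58 mm, 11 mm up; a small crown ends at x = +58 mm. Grip the case across y.
- holder_tape: holder for the tape measure, fixed: black base plate 6 mm thick with a raised yellow bead (8 mm wide, top 12 mm above the bench) outlining a short rounded rectangle, inside 50 (x) x 97 (y) mm. Origin: underside, at bench height. Placed centrally, the thing has its origin 6 mm above this one (on the plate), axes parallel. The tape measure may stand either way round.
- holder_tub: holder for the grease tub, fixed: black base plate 6 mm thick with a raised yellow bead (8 mm wide, top 12 mm above the bench) outlining a circle of 72 mm inside diameter. Origin: underside, at bench height. Placed centrally, the thing has its origin 6 mm above this one (on the plate), axes parallel. 
- holder_brush: holder for the scrub brush, fixed: black base plate 6 mm thick with a raised yellow bead (8 mm wide, top 12 mm above the bench) outlining a long rounded rectangle, inside 62 (x) x 136 (y) mm. Origin: underside, at bench height. Placed centrally, the thing has its origin 6 mm above this one (on the plate), axes parallel. The brush may lie either way round.
- holder_gauge: holder for the dial gauge, fixed: black base plate 6 mm thick with a raised yellow bead (8 mm wide, top 12 mm above the bench) outlining a keyhole: circle 76 mm inside diameter centred at x = +18 mm (for the case), slot 24 mm wide, to x = -66 mm (for the stem). Origin: underside, at bench height. Placed centrally, the thing has its origin 6 mm above this one (on the plate), axes parallel. 
- spray_cap_tin: blue tin with a narrow blue cap, 52 mm diameter, 92 mm high, standing loose at the left of the work. A bystander: leave it. Origin: centre of the underside.
- steel_bracket: black bent steel bracket, 40 x 70 x 50 mm, lying loose at the right of the work. A bystander: leave it. Origin: centre of the underside.

How it is judged:
By the outcome, as a careful person would: the job done as asked, in the order asked, and still so for the second after the job is handed in, with the robot touching nothing.
It also fails if it takes over 128 s, if anything falls off the work surface, if the arm or the gripper's body presses on something with over 40 N, if the wrist force passes 120 N, or if a joint passes its speed limit or range.

ROBOT

A 6-joint arm with a two-finger parallel gripper is mounted at the origin on a cart in front of the work surface, level with it; the furniture and walls round the work are solid. World frame = base frame: x ahead of the robot, y to its left, z up, the work surface at z = 0. Lengths are in m, angles in rad, forces in N, time in s.
With the tool pointing down it reaches from about 0.25 to 0.725 m from the base axis. Payload 4 kg.
Tool frame: the origin (TCP) lies midway between the tips of the shut fingers; the grasp point (between the pads) lies bot.pinch_z behind it (bot.pinch_z is the distance from the TCP to the grasp point, in m); z points along the fingers, y is the line along which they close (so a half turn about z gives the same grasp; the last joint's range is limited). The gripper opens to 85 mm and grips with 20 to 120 N. Pads are 22 mm wide; open, the fingers measure 114 mm over their backs; the gripper's body (76 mm by 85 mm) begins 54 mm behind the grasp point. The pads swing forward as they close: fully open they stand 13 mm farther back than shut.
Start: joints at [-1.285, 0.241, 0.005, 1.335, 0, 1.571], TCP at [0.141, -0.48, 0.231] pointing down, gripper open.
Joint ranges: [-2.72, 2.72], [-1.05, 1.87], [-1.09, 1.28], [-1.99, 2.15], [-1.42, 1.44], [-3.14, 3.14]. Speed limits (rad/s): [2.79, 2.79, 3.14, 3.14, 3.14, 3.14].

INTERFACE

Orientations are given as a unit quaternion [x, y, z, w].
In Python, from workcell import bot gives the robot as it stands.
- The arm moves only by the shell command python3 jog.py 'ROWS'. ROWS is a JSON list of rows, 1 to 10 of them, each of 7 numbers: a rotation vector rx, ry, rz in rad, then dx, dy, dz in m, then the finger opening in m; each row is the pose to reach, as a shift and turn from the pose commanded when the command began, along the tool's axes at that moment; what a row does not reach only later rows make up. A row lasts 1/8 s, in which the tool goes at most 0.0625 m and 0.188 rad, less where a joint would pass 70% of its speed; a pose out of reach is approached as far as the arm can. The fingers move at their own pace and stop on an object; the grip force is fixed at half the most. Time passes only in rows, so rows that do not move let the fingers close. It prints the time, the measured TCP pose, the force, the opening and the grip force at its end.
- bot.get_obs(): the state, without advancing time (a new reading comes with each control period).
- bot.camera(name): name is "side" or "top"; returns the picture (400x640x3 uint8, red, green, blue); there is no depth.
- bot.calibration(name): a dict with "mtx" (3x3 intrinsics, pixels), "k1" (the pictures are not rectified: a ray, as slopes to the right and down, at radius r is drawn at 1 + k1 r^2 times it, then the intrinsics apply), "R" (3x3) and "t" (3): a world point X has camera coordinates R X + t. Camera axes: x right, y down, z forward; pixel columns grow to the right and rows downward; lengths in m; the calibration is good to about 2 mm. A picture is of the moment at which its call begins. calibration takes no time and is no camera call.
- bot.job_done(): hands the job in; it is judged then, once.
The state is a dict: "clock": time; "joint_pos": joint angles; "joint_vel": joint speeds; "tau": joint torques, N m; "eef_pos": TCP position; "tool_rot": TCP orientation; "ft_force": force on the tool from outside, world axes, zero at the start; "ft_torque": the same for the moment, N m; "grip_width": finger opening in m; "grasp_force": force on a finger pad.
Only numpy, scipy, OpenCV 4.12 (cv2) and the standard library are available. Lean on these libraries where they do the work, as an engineer would, in place of code of your own. Each camera call takes 0.05 s, during which the arm holds its last target. There are 200 camera calls.

## Working session

There is one attempt and no reset: what is moved stays moved. The work goes in short steps, Python scripts to look and compute and a shell command to move; the robot and the scene stay as the last step left them, time stands still between calls to the robot, and variables do not carry over. Pictures are saved under pics/ and viewed, at most 14 in all, crops included, and the job is handed in when it is done.

```bash
ls; mkdir -p pics
python3 - <<'E'
from workcell import bot
import cv2
for n in("top","side"):
    im=bot.camera(n);cv2.imwrite(f"pics/{n}0.png",im[:,:,::-1]);c=bot.calibration(n);print(n,c)
o=bot.get_obs();print(bot.pinch_z,{k:o[k] for k in("clock","eef_pos","tool_rot","grip_width")})
E
```

```text
jog.py
pics
workcell.py
top {'mtx': array([[500.83056464,   0.        , 315.43156088],
       [  0.        , 500.83056464, 201.90458129],
       [  0.        ,   0.        ,   1.        ]]), 'k1': 0.006987891275156533, 'R': array([[-0.00881375, -0.99988218, -0.01256751],
       [-0.9952528 ,  0.00998974, -0.09680943],
       [ 0.09692357,  0.0116546 , -0.99522359]]), 't': array([-0.02121241,  0.47796011,  1.62454255])}
side {'mtx': array([[520.00997063,   0.        , 327.49109356],
       [  0.        , 520.00997063, 198.43916028],
       [  0.        ,   0.        ,   1.        ]]), 'k1': -0.07924880932913514, 'R': array([[-0.98852548, -0.15072855, -0.00991309],
       [-0.06691983,  0.49582577, -0.86583979],
       [ 0.13542194, -0.85524132, -0.50022313]]), 't': array([0.45868635, 0.09296596, 1.54035123])}
0.0187 {'clock': 0.1, 'eef_pos': array([ 0.14080214, -0.47917435,  0.23050888]), 'tool_rot': array([ 9.89807218e-01,  1.42410638e-01, -1.50685424e-04, -9.27064836e-04]), 'grip_width': 0.08518413663794264}
```

View pics/top0.png

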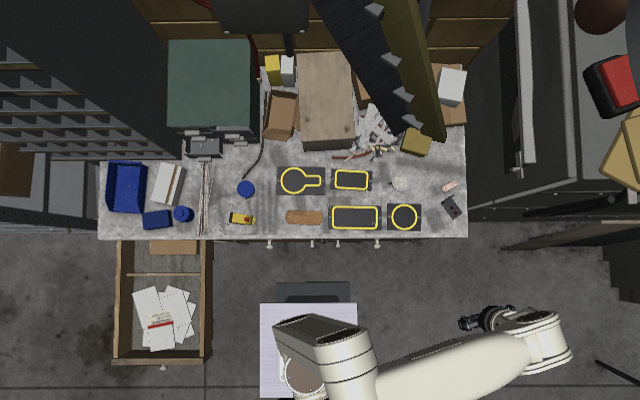

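View pics/side0.png

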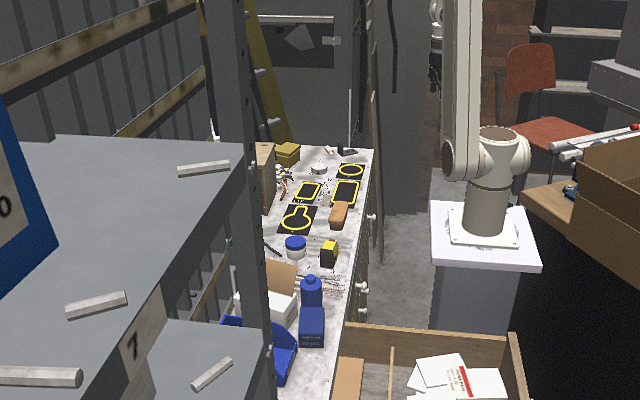

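The top view shows the holders: gauge (300,181), tape (351,180), brush (355,217) and tub (404,216). The objects are the tub (246,188), tape (242,218), brush (303,217) and gauge (400,184), with the tin at (183,213) and the bracket at (451,208). In the side view the tub is at (295,247), the tape at (329,254), the brush at (338,215) and the gauge at (319,168).

```bash
cat > h.py <<'E'
import numpy as np,cv2
from workcell import bot
C={n:bot.calibration(n) for n in("top","side")}
def ray(n,uv):
    c=C[n];d=cv2.undistortPoints(np.array([[uv]],float),c["mtx"],np.array([c["k1"],0,0,0,0.]))[0,0]
    return -c["R"].T@c["t"], c["R"].T@np.array([d[0],d[1],1.])
def plane(n,uv,z):
    o,d=ray(n,uv);return o+d*(z-o[2])/d[2]
def tri(a,b):
    o1,d1=ray("top",a);o2,d2=ray("side",b)
    s=np.linalg.lstsq(np.c_[d1,-d2],o2-o1,rcond=None)[0]
    p,q=o1+s[0]*d1,o2+s[1]*d2
    return (p+q)/2,np.linalg.norm(p-q)
def proj(n,X):
    c=C[n];p=c["R"]@np.array(X)+c["t"];x=p[:2]/p[2];x=x*(1+c["k1"]*(x@x));return x*c["mtx"][0,0]+c["mtx"][:2,2]
def avg(n,k=4): return np.mean([bot.camera(n).astype(float) for _ in range(k)],0).astype(np.uint8)
E
python3 - <<'E'
from h import *
for n,(x0,y0,x1,y1),s in(("top",(170,160,470,245),2.66),("side",(255,140,385,330),3)):
    im=cv2.imread(f"pics/{n}0.png")
    cv2.imwrite(f"pics/{n}0c.png",cv2.resize(im[y0:y1,x0:x1],None,fx=s,fy=s,interpolation=cv2.INTER_CUBIC))
    hsv=cv2.cvtColor(im,cv2.COLOR_BGR2HSV)
    for nm,lo,hi in(("yel",(22,120,110),(35,255,255)),("blue",(105,120,60),(125,255,255)),("wood",(5,80,80),(20,220,255))):
        m=cv2.inRange(hsv,lo,hi);k=np.zeros_like(m);k[y0:y1,x0:x1]=255;m&=k
        cs,h=cv2.findContours(m,cv2.RETR_CCOMP,cv2.CHAIN_APPROX_NONE)
        for c,hh in zip(cs,h[0] if h is not None else []):
            if cv2.contourArea(c)>25:
                M=cv2.moments(c);r=cv2.minAreaRect(c);print(n,nm,"hole" if hh[3]>=0 else "out",np.round([M['m10']/M['m00'],M['m01']/M['m00'],M['m00']],1),np.round(r[1],1),round(r[2],1))
E
```

```text
top yel out [238.6 218.4 100.5] [18.1  9.2] 7.1
top yel out [354.6 217.2 999.5] [23. 45.] 90.0
top yel hole [354.3 217.3 825. ] [43. 20.] 0.0
top yel out [403.8 216.7 516. ] [26. 25.] 90.0
top yel hole [403.9 216.7 401. ] [22.6 22.6] 45.0
top yel out [350.9 179.5 589.5] [33.6 19.7] 3.4
top yel hole [351.  179.5 467. ] [31.5 16.5] 3.4
top yel out [297.7 180.2 701. ] [27.2 40.1] 70.7
top yel hole [297.1 180.2 539.5] [37.2 23.7] 19.3
top blue out [180.8 213.1 177. ] [15.5 14.9] 18.4
top blue out [245.2 188.7 197. ] [16. 16.] 90.0
top wood out [183. 242. 104.] [ 4. 26.] 90.0
top wood out [303.7 217.2 421.5] [35.4 13.6] 3.2
side yel out [330.5 246.  117. ] [15.5 13.1] 14.0
side yel out [296.7 218.6  87. ] [23.  29.3] 74.7
side yel out [307.7 190.   48. ] [16. 24.] 90.0
side yel out [354.3 192.7  26. ] [22. 10.] 90.0
side yel out [335.7 190.   33. ] [ 7.5 25.6] 27.6
side yel out [349.7 169.4  29. ] [10. 23.] 90.0
side yel out [286.1 147.5 164.5] [22.5 12.1] 15.9
side blue out [276.4 326.3  61. ] [ 7. 14.] 90.0
side blue out [310.7 305.8 868. ] [55. 24.] 90.0
side blue out [294.6 241.3 174.5] [19. 14.] 0.0
side wood out [363.2 325.2 182. ] [40. 23.] -0.0
side wood out [280.4 276.5 841.5] [35.2 31. ] 14.0
side wood out [338.  212.7 325. ] [16.1 26.7] 24.0
side wood out [283.6 187.7  29.5] [ 4.9 23.1] 5.0
```

View pics/top0c.png

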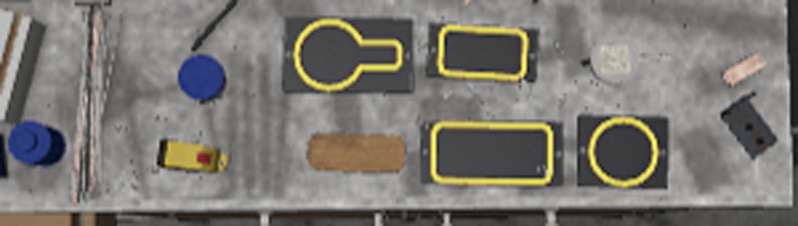

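View pics/side0c.png

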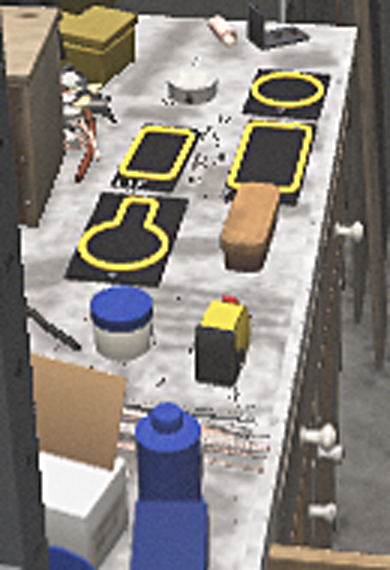

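The top crop confirms the layout. The keyhole slot points right (-y), and the tape's hook end (red label side) is to the right, near full-frame (255,219). I can't see the gauge's stem yet, so I'll zoom in.

Run:
```python
from h import *
t=avg("top",4);s=avg("side",4);cv2.imwrite("pics/t1.png",t[:,:,::-1]);cv2.imwrite("pics/s1.png",s[:,:,::-1])
f=lambda im,x,y,w,h,W,H:cv2.resize(im[y:y+h,x:x+w],(W,H),interpolation=cv2.INTER_CUBIC)
a=np.hstack([f(t,375,168,50,32,400,256),f(t,222,203,50,32,400,256)])
b=np.hstack([f(s,295,152,50,32,400,256),f(s,305,232,50,32,400,256)])
cv2.imwrite("pics/z1.png",np.vstack([a,b])[:,:,::-1])
```

```text
(no output)
```

View pics/z1.png

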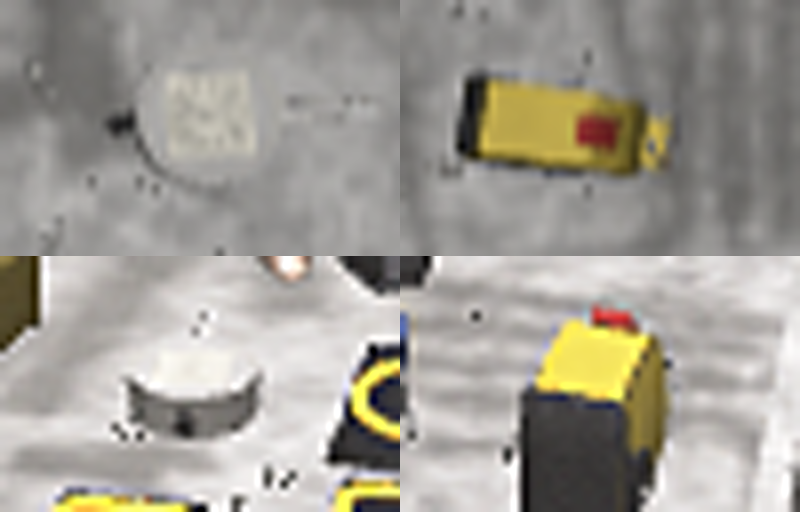

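The gauge's crown is the dark spot at about top (390,183). Its case is centred near (401,182) and its faint stem runs right along row ~181. The tape's body spans columns 279.5..302 in this zoom's mapping (full-frame about 230–252), with the hook on the right. Next I'll measure positions in both views.

Run:
```python
from h import *
print("cams",*[(-C[n]["R"].T@C[n]["t"]).round(3) for n in C])
t=cv2.imread("pics/t1.png");hsv=cv2.cvtColor(t,cv2.COLOR_BGR2HSV)
Y=cv2.inRange(hsv,(22,110,90),(35,255,255))
W=cv2.inRange(hsv,(5,80,80),(20,220,255));B=cv2.inRange(hsv,(105,120,60),(125,255,255))
def meas(m,xy,z,hole):
    k=np.zeros_like(m);x,y=xy;k[y-20:y+20,x-32:x+32]=255
    cs,_=cv2.findContours(m&k,cv2.RETR_CCOMP,cv2.CHAIN_APPROX_NONE)
    cs=sorted([c for c in cs if cv2.pointPolygonTest(c,(x,y),False)>=0],key=cv2.contourArea)
    r=[]
    for c in cs[-2:]:
        w=np.array([plane("top",p[0],z)[:2] for p in c])
        M=cv2.moments((w*1e4).astype(np.float32).reshape(-1,1,2));a=.5*np.arctan2(2*M['mu11'],M['mu20']-M['mu02'])
        u=np.array([np.cos(a),np.sin(a)]);v=np.array([-u[1],u[0]]);pu,pv=w@u,w@v
        cen=u*(pu.max()+pu.min())/2+v*(pv.max()+pv.min())/2
        r.append(np.r_[cen,np.degrees(a),np.ptp(pu),np.ptp(pv)]);print("   ",r[-1].round(4))
    return np.mean(r,0)
for nm,m,xy,z in(("gaugeH",Y,(297,180),.012),("tapeH",Y,(351,180),.012),("brushH",Y,(354,217),.012),("tubH",Y,(404,217),.012),("brush",W,(304,217),.038),("tub",B,(245,188),.048),("tapeY",Y,(238,218),.063)):
    print(nm);r=meas(m,xy,z,0)
    print("  mean",r.round(4),"side px",proj("side",[*r[:2],z]).round(1))
for nm,uv,z in(("gcase",(401.2,182.1),.024),("gcrown",(389.8,183),.012),("gtip",(421,180.5),.011)):
    p=plane("top",uv,z);print(nm,p.round(4),proj("side",p).round(1))
for e,uv in(("tapeend+",(230.3,217.4)),("tapeend-",(252.2,219.7))):print(e,plane("top",uv,.063).round(4))
```

```text
cams [ 0.318 -0.045  1.663] [0.251 1.34  0.856]
gaugeH
    [5.526e-01 2.520e-02 8.938e+01 1.265e-01 8.060e-02]
    [5.50700e-01 2.52000e-02 8.83616e+01 1.33600e-01 9.09000e-02]
  mean [5.51700e-01 2.52000e-02 8.88708e+01 1.30000e-01 8.57000e-02] side px [297.8 217.5]
tapeH
    [ 5.52700e-01 -1.44300e-01  8.59234e+01  1.04800e-01  5.54000e-02]
    [ 5.5260e-01 -1.4410e-01  8.6426e+01  1.1220e-01  6.6700e-02]
  mean [ 5.52600e-01 -1.44200e-01  8.61747e+01  1.08500e-01  6.11000e-02] side px [307.7 190.7]
brushH
    [ 4.26800e-01 -1.53900e-01  8.80655e+01  1.42500e-01  6.75000e-02]
    [ 4.26200e-01 -1.53800e-01  8.84326e+01  1.48900e-01  7.76000e-02]
  mean [ 4.2650e-01 -1.5380e-01  8.8249e+01  1.4570e-01  7.2500e-02] side px [345.6 191.7]
tubH
    [ 4.27500e-01 -3.16600e-01 -8.47708e+01  7.88000e-02  7.57000e-02]
    [ 0.4264 -0.3158  5.0172  0.0869  0.0844]
  mean [  0.4269  -0.3162 -39.8768   0.0828   0.0801] side px [351.  169.8]
brush
    [4.27300e-01 1.34000e-02 8.79677e+01 1.14500e-01 4.50000e-02]
  mean [4.27300e-01 1.34000e-02 8.79677e+01 1.14500e-01 4.50000e-02] side px [338.7 211.1]
tub
    [5.21000e-01 2.02100e-01 5.56885e+01 5.47000e-02 5.14000e-02]
  mean [5.21000e-01 2.02100e-01 5.56885e+01 5.47000e-02 5.14000e-02] side px [295.4 241.3]
tapeY
    [4.22800e-01 2.12400e-01 8.18187e+01 6.06000e-02 3.11000e-02]
  mean [4.22800e-01 2.12400e-01 8.18187e+01 6.06000e-02 3.11000e-02] side px [330.5 241.8]
gcase [ 0.5403 -0.3087  0.024 ] [319.4 165.8]
gcrown [ 0.5393 -0.2729  0.012 ] [318.  173.4]
gtip [ 0.5467 -0.3765  0.011 ] [320.7 160.8]
tapeend+ [0.4267 0.2472 0.063 ]
tapeend- [0.4186 0.1769 0.063 ]
```

```bash
cat >> h.py <<'E'
def go(x,y,z,psi):
    """print tool-axis shift/turn to TCP x,y,z with tool x-axis at yaw psi deg"""
    o=bot.get_obs();a,b,c,d=o["tool_rot"];p=o["eef_pos"]
    from scipy.spatial.transform import Rotation as Ro
    R=Ro.from_quat(o["tool_rot"]);ps=np.radians(psi);c,s=np.cos(ps),np.sin(ps)
    G=Ro.from_matrix(np.array([[c,s,0],[s,-c,0],[0,0,-1.]]).T.T)
    dr=(R.inv()*G).as_rotvec();dv=R.inv().apply(np.array([x,y,z])-p)
    print("rot",dr.round(3),"shift",dv.round(4),"rows",round(max(np.linalg.norm(dv)/.0625,np.linalg.norm(dr)/.188),1))
E
python3 - <<'E'
from h import *
for n,a,b in(("tub top",(245.2,188.7),(295,240.8)),("brush top",(303.7,217.2),(339.1,210.6)),("tape top +x+y corner",(232.5,212.8),(319.4+4,239.7-4)),("gauge crown",(389.8,183),(318.1,172.2)),("gaugeH",(297.4,180.2),(296.9,218.6)),("tapeH",(350.9,179.5),(307.7,190)),("tubH",(403.8,216.7),(349.9,169.4)),("brushH",(354.5,217.2),(345.4,191.5))):
    p,e=tri(a,b);print(n,p.round(4),round(e,4))
print("box foot",plane("side",(267,215),0).round(3))
go(.4225,.212,.14,83);
E
```

```text
tub top [0.5213 0.202  0.0495] 0.0016
brush top [0.4265 0.0126 0.0393] 0.0003
tape top +x+y corner [0.4385 0.2344 0.0958] 0.0008
gauge crown [ 0.5388 -0.2722  0.017 ] 0.0002
gaugeH [0.5523 0.0338 0.0132] 0.001
tapeH [ 0.5523 -0.1439  0.0147] 0.0004
tubH [ 0.4288 -0.3159  0.0133] 0.004
brushH [ 0.427  -0.1539  0.0127] 0.0005
box foot [0.655 0.005 0.   ]
rot [-0.    -0.    -1.163] shift [ 0.4651 -0.5843  0.0913] rows 12.0
```

```bash
python3 -c "
from h import *
print(tri((230.6,213),(320.6,248)))"; python3 jog.py '[[0,0,-1.163,0.465,-0.584,0.05,0.085],[0,0,-1.163,0.465,-0.584,0.05,0.085],[0,0,-1.163,0.465,-0.584,0.05,0.085],[0,0,-1.163,0.465,-0.584,0.05,0.085],[0,0,-1.163,0.465,-0.584,0.05,0.085],[0,0,-1.163,0.465,-0.584,0.05,0.085],[0,0,-1.163,0.465,-0.584,0.05,0.085],[0,0,-1.163,0.465,-0.584,0.05,0.085],[0,0,-1.163,0.465,-0.584,0.05,0.085],[0,0,-1.163,0.465,-0.584,0.05,0.085]]'; python3 -c "
from h import *
go(.4225,.212,.14,83)"
```

```text
(array([0.44234936, 0.2462839 , 0.06451299]), np.float64(0.0033189593604783254))
clock: 1.75
eef_pos: [0.3768, 0.1001, 0.1899]
tool_rot: [0.749, 0.663, 0.001, 0.001]
ft_force: [1.8, -0.2, 1.3]
grip_width: 0.0851
grasp_force: 0.0
rot [ 0.002 -0.     0.001] shift [0.1166 0.0317 0.05  ] rows 2.1
```

```bash
python3 jog.py '[[0,0,0,0.117,0.032,0.05,0.085],[0,0,0,0.117,0.032,0.05,0.085],[0,0,0,0.117,0.032,0.05,0.085],[0,0,0,0.117,0.032,0.05,0.085]]'
python3 - <<'E'
from h import *
go(.4225,.212,.021,83)
t=bot.camera("top");s=bot.camera("side")
f=lambda im,x,y,w,h,W,H:cv2.resize(im[y:y+h,x:x+w],(W,H),interpolation=cv2.INTER_CUBIC)
cv2.imwrite("pics/z2.png",np.hstack([f(t,190,165,100,70,400,280),f(s,280,190,100,70,400,280)])[:,:,::-1])
E
```

```text
clock: 2.25
eef_pos: [0.4216, 0.21, 0.1391]
tool_rot: [0.749, 0.663, -0.001, -0.0]
ft_force: [0.3, -0.9, -0.2]
grip_width: 0.085
grasp_force: 0.0
rot [-0.001  0.001  0.001] shift [0.0022 0.0008 0.1181] rows 1.9
```

View pics/z2.png

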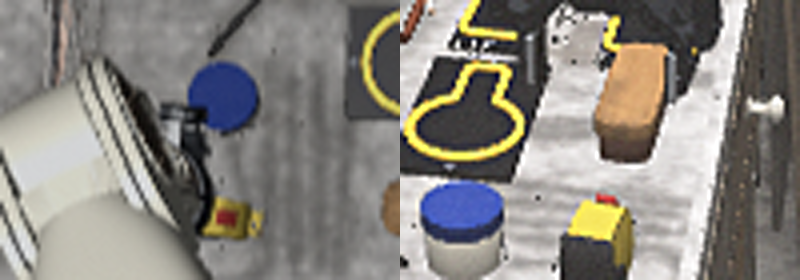

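The arm hides the tape's left end, but the gripper is centred over it (fingers in the side view at (313,203) and (348,207)). The tub is clear of the fingers, so I'll descend and grip.

```bash
python3 jog.py '[[0,0,0,0.002,0.001,0.06,0.08],[0,0,0,0.002,0.001,0.118,0.08],[0,0,0,0.002,0.001,0.118,0.08],[0,0,0,0.002,0.001,0.118,0.02],[0,0,0,0.002,0.001,0.118,0.02],[0,0,0,0.002,0.001,0.118,0.02],[0,0,0,0.002,0.001,0.118,0.02],[0,0,0,0.002,0.001,0.118,0.02]]';python3 jog.py '[[0,0,0,0,0,0,0.02],[0,0,0,0,0,-0.05,0.02],[0,0,0,0,0,-0.11,0.02],[0,0,0,0,0,-0.14,0.02],[0,0,0,0,0,-0.14,0.02]]'; python3 -c "
from h import *
go(.553,-.138,.15,86.2)"
```

```text
clock: 3.35
eef_pos: [0.4251, 0.2128, 0.024]
tool_rot: [0.749, 0.663, 0.002, 0.001]
ft_force: [-0.3, -1.1, 6.3]
grip_width: 0.0292
grasp_force: 59.3
clock: 3.98
eef_pos: [0.4252, 0.2129, 0.1647]
tool_rot: [0.749, 0.663, 0.004, 0.001]
ft_force: [0.4, 0.5, -3.3]
grip_width: 0.0287
grasp_force: 60.7
rot [ 0.006 -0.004 -0.055] shift [-0.3329  0.1694  0.0144] rows 6.0
```

```bash
python3 jog.py '[[0,0,-0.055,-0.333,0.169,0.014,0.02],[0,0,-0.055,-0.333,0.169,0.014,0.02],[0,0,-0.055,-0.333,0.169,0.014,0.02],[0,0,-0.055,-0.333,0.169,0.014,0.02],[0,0,-0.055,-0.333,0.169,0.014,0.02],[0,0,-0.055,-0.333,0.169,0.014,0.02],[0,0,-0.055,-0.333,0.169,0.014,0.02],[0,0,-0.055,-0.333,0.169,0.014,0.02],[0,0,-0.055,-0.333,0.169,0.014,0.02]]'
python3 - <<'E'
from h import *
go(.553,-.138,.05,86.2)
t=bot.camera("top");s=bot.camera("side")
f=lambda im,x,y,w,h,W,H:cv2.resize(im[y:y+h,x:x+w],(W,H),interpolation=cv2.INTER_CUBIC)
cv2.imwrite("pics/z3.png",np.hstack([f(t,300,140,100,70,400,280),f(s,255,130,100,70,400,280)])[:,:,::-1])
E
```

```text
clock: 5.1
eef_pos: [0.5496, -0.1377, 0.1466]
tool_rot: [0.73, 0.684, -0.001, -0.001]
ft_force: [0.6, 0.1, -3.4]
grip_width: 0.0292
grasp_force: 60.7
rot [-0.002 -0.001  0.001] shift [-0.0001  0.0036  0.0966] rows 1.5
```

View pics/z3.png

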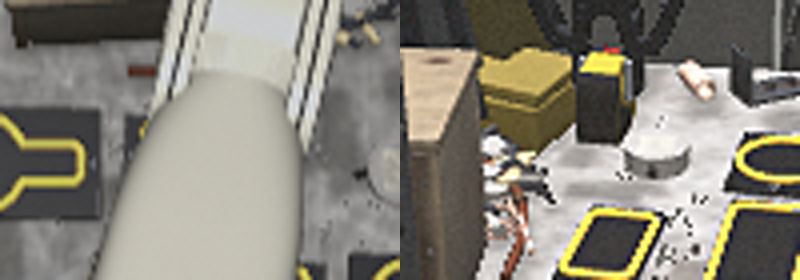

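```bash
python3 - <<'E'
from h import *
for dx in(-.017,.017):print(proj("side",[.5496+dx,-.1027,.1226]).round(1),proj("side",[.5496+dx,-.1027,.1856]).round(1))
E
python3 jog.py '[[0,0,0,0,0.0035,0.06,0.02],[0,0,0,0,0.0035,0.096,0.02],[0,0,0,0,0.0035,0.096,0.02],[0,0,0,0,0.0035,0.107,0.02],[0,0,0,0,0.0035,0.113,0.02],[0,0,0,0,0.0035,0.113,0.02]]'
```

```text
[310.5 166.8] [310.  148.6]
[299.9 166.2] [299.2 148. ]
clock: 5.95
eef_pos: [0.5544, -0.1394, 0.0351]
tool_rot: [0.73, 0.683, 0.0, 0.0]
ft_force: [0.2, -0.2, -2.5]
grip_width: 0.029
grasp_force: 60.7
```

```bash
python3 jog.py '[[0,0,0,0,0,0.003,0.02],[0,0,0,0,0,0.005,0.02],[0,0,0,0,0,0.005,0.02]]'
python3 - <<'E'
from h import *
t=bot.camera("top");s=bot.camera("side")
f=lambda im,x,y,w,h,W,H:cv2.resize(im[y:y+h,x:x+w],(W,H),interpolation=cv2.INTER_CUBIC)
cv2.imwrite("pics/z4.png",f(s,275,155,100,70,700,490)[:,:,::-1])
E
```

```text
clock: 6.32
eef_pos: [0.5544, -0.1396, 0.0301]
tool_rot: [0.73, 0.683, 0.0, 0.0]
ft_force: [-1.0, 0.1, 1.0]
grip_width: 0.0293
grasp_force: 61.2
```

View pics/z4.png

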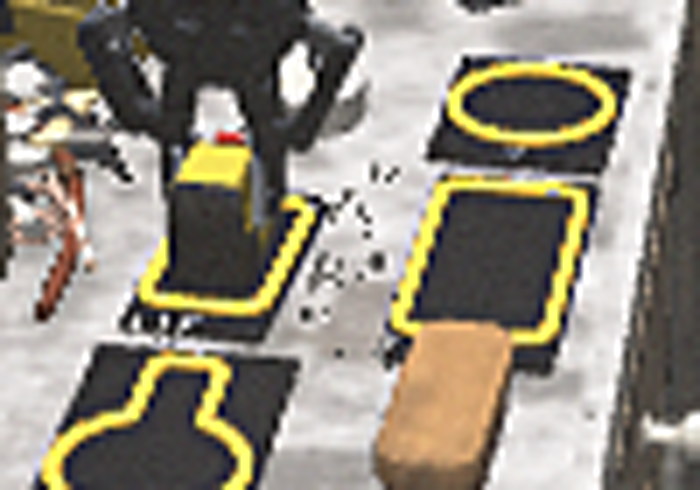

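The tape stands inside its outline (side view, front bead around row 198), and the force reversal shows it is resting on the plate. I'll release and retreat.

```bash
python3 jog.py '[[0,0,0,0,0,0,0.06],[0,0,0,0,0,0,0.06],[0,0,0,0,0,0,0.06],[0,0,0,0,0,-0.06,0.06],[0,0,0,0,0,-0.12,0.07],[0,0,0,0,0,-0.14,0.085],[0,0,0,0,0,-0.14,0.085]]'
python3 - <<'E'
from h import *
s=bot.camera("side");cv2.imwrite("pics/s5.png",s[:,:,::-1])
go(.521,.202,.17,95)
E
```

```text
clock: 7.3
eef_pos: [0.5555, -0.1397, 0.1718]
tool_rot: [0.73, 0.683, 0.001, 0.002]
ft_force: [0.3, -0.7, -0.2]
grip_width: 0.0851
grasp_force: 0.0
rot [ 0.001  0.    -0.154] shift [ 0.3384 -0.0561 -0.0004] rows 5.5
```

Run:
```python
from h import *
print(bot.get_obs()["joint_pos"].round(2))
go(.521,.202,.13,10);go(.521,.202,.13,165)
```

```text
[-0.25  0.41  0.09  1.24  0.    1.39]
rot [ 1.000e-03 -1.000e-03  1.329e+00] shift [ 0.3384 -0.0561  0.0396] rows 7.1
rot [ 1.000e-03  1.000e-03 -1.376e+00] shift [ 0.3384 -0.0561  0.0396] rows 7.3
```

```bash
python3 jog.py '[[0,0,-1.376,0.338,-0.056,0,0.085],[0,0,-1.376,0.338,-0.056,0,0.085],[0,0,-1.376,0.338,-0.056,0,0.085],[0,0,-1.376,0.338,-0.056,0,0.085],[0,0,-1.376,0.338,-0.056,0.04,0.085],[0,0,-1.376,0.338,-0.056,0.04,0.085],[0,0,-1.376,0.338,-0.056,0.04,0.085],[0,0,-1.376,0.338,-0.056,0.04,0.085],[0,0,-1.376,0.338,-0.056,0.04,0.085],[0,0,-1.376,0.338,-0.056,0.04,0.085]]'
python3 - <<'E'
from h import *
go(.521,.202,.013,165)
t=bot.camera("top");s=bot.camera("side");s5=cv2.imread("pics/s5.png")[:,:,::-1]
f=lambda im,x,y,w,h,W,H:cv2.resize(im[y:y+h,x:x+w],(W,H),interpolation=cv2.INTER_CUBIC)
cv2.imwrite("pics/z5.png",np.hstack([f(s,250,190,100,70,400,280),f(s,275,155,100,70,400,280)])[:,:,::-1])
E
```

```text
clock: 8.6
eef_pos: [0.5201, 0.2012, 0.1283]
tool_rot: [0.131, 0.991, -0.001, -0.001]
ft_force: [-0.5, -0.2, -0.6]
grip_width: 0.0846
grasp_force: 0.0
rot [-0.001 -0.002 -0.001] shift [-0.0009  0.0012  0.1153] rows 1.8
```

View pics/z5.png

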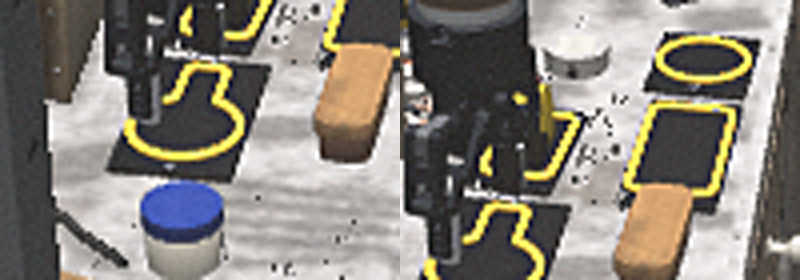

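The tub is untouched at side (295,243), clear of the stick, and the gripper is above it. The tape is still standing, partly hidden. I'll descend onto the tub.

```bash
python3 jog.py '[[0,0,0,-0.001,0.001,0.06,0.085],[0,0,0,-0.001,0.001,0.1,0.085],[0,0,0,-0.001,0.001,0.115,0.085],[0,0,0,-0.001,0.001,0.115,0.085],[0,0,0,-0.001,0.001,0.115,0.045],[0,0,0,-0.001,0.001,0.115,0.045],[0,0,0,-0.001,0.001,0.115,0.045],[0,0,0,-0.001,0.001,0.115,0.045]]';python3 jog.py '[[0,0,0,0,0,0,0.045],[0,0,0,0,0,-0.05,0.045],[0,0,0,0,0,-0.11,0.045],[0,0,0,0,0,-0.15,0.045],[0,0,0,0,0,-0.15,0.045]]'; python3 -c "
from h import *
go(.427,-.316,.163,150)"
```

```text
clock: 9.7
eef_pos: [0.5239, 0.203, 0.017]
tool_rot: [0.131, 0.991, 0.001, 0.002]
ft_force: [0.7, -1.4, 5.5]
grip_width: 0.0541
grasp_force: 63.0
clock: 10.32
eef_pos: [0.525, 0.2035, 0.17]
tool_rot: [0.131, 0.991, 0.003, 0.005]
ft_force: [0.3, 0.7, 0.2]
grip_width: 0.054
grasp_force: 63.6
rot [0.007 0.008 0.262] shift [-0.0397 -0.5272  0.004 ] rows 8.5
```

```bash
python3 jog.py '[[0,0,0,-0.038,-0.526,0.004,0.045],[0,0,0,-0.038,-0.526,0.004,0.045],[0,0,0,-0.038,-0.526,0.004,0.045],[0,0,0,-0.038,-0.526,0.004,0.045],[0,0,0,-0.038,-0.526,0.004,0.045],[0,0,0,-0.038,-0.526,0.004,0.045],[0,0,0,-0.038,-0.526,0.004,0.045],[0,0,0,-0.038,-0.526,0.004,0.045],[0,0,0,-0.038,-0.526,0.004,0.045],[0,0,0,-0.038,-0.526,0.004,0.045]]';python3 -c "
from h import *
go(.430,-.316,.05,165)"
```

```text
clock: 11.58
eef_pos: [0.4214, -0.3171, 0.1594]
tool_rot: [0.132, 0.991, 0.0, -0.001]
ft_force: [0.3, 0.6, -1.1]
grip_width: 0.0537
grasp_force: 63.7
rot [ 0.001 -0.001 -0.004] shift [-0.0082  0.0033  0.1094] rows 1.8
```

```bash
python3 jog.py '[[0,0,0,-0.007,0.003,0.06,0.045],[0,0,0,-0.007,0.003,0.109,0.045],[0,0,0,-0.007,0.003,0.109,0.045],[0,0,0,-0.007,0.003,0.122,0.045],[0,0,0,-0.007,0.003,0.122,0.045]]'
python3 - <<'E'
from h import *
go(.430,-.316,.023,165)
t=bot.camera("top");s=bot.camera("side")
f=lambda im,x,y,w,h,W,H:cv2.resize(im[y:y+h,x:x+w],(W,H),interpolation=cv2.INTER_CUBIC)
cv2.imwrite("pics/z6.png",f(s,290,145,80,60,640,480)[:,:,::-1])
E
```

```text
clock: 12.2
eef_pos: [0.431, -0.3146, 0.0395]
tool_rot: [0.13, 0.991, -0.0, 0.001]
ft_force: [0.1, 1.0, -0.2]
grip_width: 0.054
grasp_force: 63.7
rot [-0.001  0.002  0.001] shift [ 0.0006 -0.0016  0.0165] rows 0.3
```

View pics/z6.png

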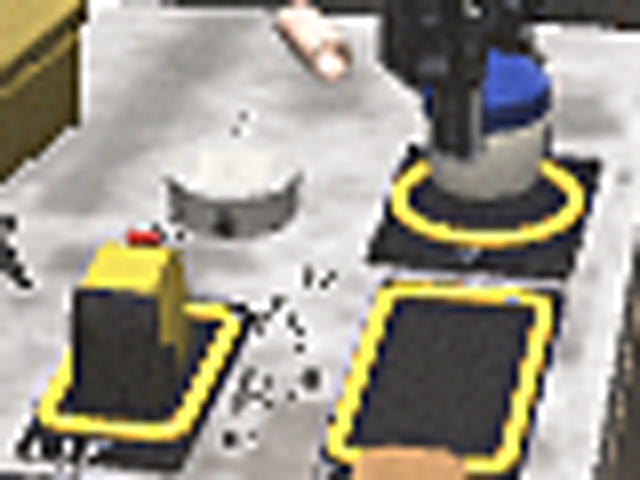

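The tape stands in its outline. The tub (centre column ~491 in the crop) is centred over its ring (390–585). Lower and release.

```bash
python3 jog.py '[[0,0,0,0,-0.001,0.01,0.045],[0,0,0,0,-0.001,0.014,0.045],[0,0,0,0,-0.001,0.017,0.045],[0,0,0,0,-0.001,0.017,0.045]]';python3 jog.py '[[0,0,0,0,0,0,0.075],[0,0,0,0,0,0,0.075],[0,0,0,0,0,0,0.08],[0,0,0,0,0,-0.06,0.085],[0,0,0,0,0,-0.12,0.085],[0,0,0,0,0,-0.14,0.085],[0,0,0,0,0,-0.14,0.085]]'
python3 - <<'E'
from h import *
go(.4270,.013,.13,88)
E
```

```text
clock: 12.8
eef_pos: [0.4294, -0.3154, 0.023]
tool_rot: [0.131, 0.991, -0.0, -0.0]
ft_force: [-5.0, 2.5, 11.2]
grip_width: 0.0539
grasp_force: 64.7
clock: 13.68
eef_pos: [0.4311, -0.3164, 0.1634]
tool_rot: [0.131, 0.991, -0.001, 0.002]
ft_force: [-0.4, 0.4, -0.7]
grip_width: 0.0852
grasp_force: 0.0
rot [1.000e-03 5.000e-03 1.344e+00] shift [0.0893 0.3171 0.0325] rows 7.1
```

```bash
python3 jog.py '[[0,0,1.344,0.089,0.317,0.03,0.085],[0,0,1.344,0.089,0.317,0.03,0.085],[0,0,1.344,0.089,0.317,0.03,0.085],[0,0,1.344,0.089,0.317,0.03,0.085],[0,0,1.344,0.089,0.317,0.03,0.085],[0,0,1.344,0.089,0.317,0.03,0.085],[0,0,1.344,0.089,0.317,0.03,0.085],[0,0,1.344,0.089,0.317,0.03,0.085],[0,0,1.344,0.089,0.317,0.03,0.085],[0,0,1.344,0.089,0.317,0.03,0.085]]';python3 -c "
from h import *
go(.427,.013,.01,88)"
```

```text
clock: 14.92
eef_pos: [0.4252, 0.0136, 0.1305]
tool_rot: [0.719, 0.695, -0.001, -0.001]
ft_force: [1.0, -0.6, -0.2]
grip_width: 0.085
grasp_force: 0.0
rot [-0.002  0.     0.002] shift [-0.0005  0.002   0.1205] rows 1.9
```

```bash
python3 jog.py '[[0,0,0,0,0,0.06,0.085],[0,0,0,0,0,0.1,0.085],[0,0,0,0,0,0.12,0.085],[0,0,0,0,0,0.12,0.085],[0,0,0,0,0,0.12,0.035],[0,0,0,0,0,0.12,0.035],[0,0,0,0,0,0.12,0.035],[0,0,0,0,0,0.12,0.035]]';python3 jog.py '[[0,0,0,0,0,0,0.035],[0,0,0,0,0,-0.05,0.035],[0,0,0,0,0,-0.09,0.035],[0,0,0,0,0,-0.1,0.035],[0,0,0,0,0,-0.1,0.035]]'; python3 -c "
from h import *
go(.4265,-.1538,.11,88.2)"
```

```text
clock: 15.92
eef_pos: [0.4276, 0.0138, 0.013]
tool_rot: [0.719, 0.695, 0.001, 0.001]
ft_force: [-0.1, -0.4, 6.3]
grip_width: 0.0448
grasp_force: 62.3
clock: 16.55
eef_pos: [0.4261, 0.0138, 0.1117]
tool_rot: [0.719, 0.695, 0.0, 0.0]
ft_force: [0.1, 0.5, -2.2]
grip_width: 0.0448
grasp_force: 62.7
rot [ 0.001 -0.    -0.003] shift [-0.1675  0.0063  0.0017] rows 2.7
```

```bash
python3 jog.py '[[0,0,0,-0.167,0.006,0,0.035],[0,0,0,-0.167,0.006,0,0.035],[0,0,0,-0.167,0.006,0,0.035],[0,0,0,-0.167,0.006,0,0.035],[0,0,0,-0.167,0.006,0.04,0.035],[0,0,0,-0.167,0.006,0.07,0.035],[0,0,0,-0.167,0.006,0.07,0.035]]'
python3 - <<'E'
from h import *
go(.4265,-.153,.019,88.2)
s=bot.camera("side")
f=lambda im,x,y,w,h,W,H:cv2.resize(im[y:y+h,x:x+w],(W,H),interpolation=cv2.INTER_CUBIC)
cv2.imwrite("pics/z7.png",f(s,290,145,90,75,720,600)[:,:,::-1])
E
```

```text
clock: 17.42
eef_pos: [0.4224, -0.1511, 0.0383]
tool_rot: [0.719, 0.695, -0.002, -0.004]
ft_force: [-0.3, -0.1, -1.0]
grip_width: 0.045
grasp_force: 62.4
rot [-0.009 -0.003 -0.002] shift [-0.0018  0.0043  0.0193] rows 0.3
```

View pics/z7.png

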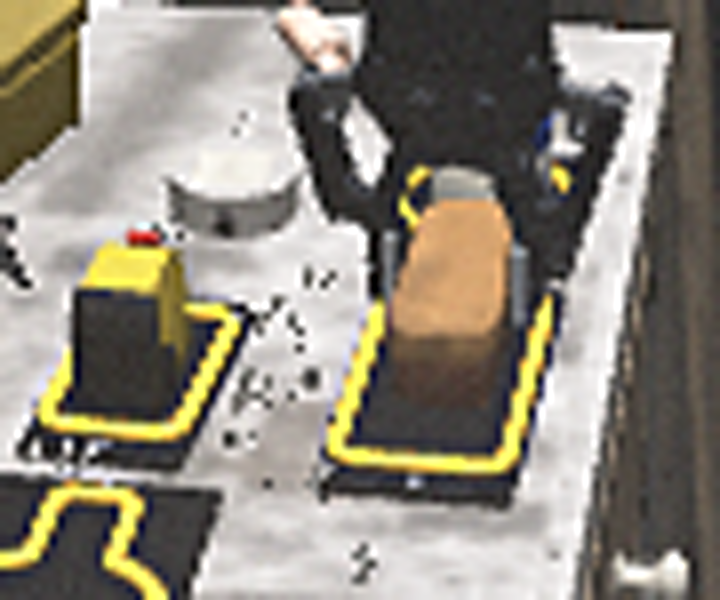

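The brush hangs centred between the long beads (left edge ~390, right ~500 at row 385). Lower and release.

```bash
python3 jog.py '[[0,0,0,-0.002,0.003,0.01,0.035],[0,0,0,-0.002,0.003,0.016,0.035],[0,0,0,-0.002,0.003,0.019,0.035],[0,0,0,-0.002,0.003,0.019,0.035]]';python3 jog.py '[[0,0,0,0,0,0,0.065],[0,0,0,0,0,0,0.065],[0,0,0,0,0,0,0.065],[0,0,0,0,0,-0.06,0.075],[0,0,0,0,0,-0.12,0.085],[0,0,0,0,0,-0.12,0.085],[0,0,0,0,0,-0.12,0.085]]'
python3 - <<'E'
from h import *
print(bot.get_obs()["joint_pos"].round(2))
go(.5403,-.3087,.14,94)
E
```

```text
clock: 17.98
eef_pos: [0.4289, -0.1554, 0.0225]
tool_rot: [0.719, 0.695, -0.0, -0.0]
ft_force: [0.5, 0.1, -2.0]
grip_width: 0.0448
grasp_force: 62.5
clock: 18.85
eef_pos: [0.4288, -0.1554, 0.1425]
tool_rot: [0.719, 0.695, 0.0, 0.0]
ft_force: [-0.0, -0.0, 0.4]
grip_width: 0.0852
grasp_force: 0.0
[-0.35  0.22 -0.27  1.09  0.    1.26]
rot [ 0.     0.    -0.105] shift [-0.1493  0.1167  0.0026] rows 3.0
```

Run:
```python
from h import *
t=avg("top",3);s=bot.camera("side")
f=lambda im,x,y,w,h,W,H:cv2.resize(im[y:y+h,x:x+w],(W,H),interpolation=cv2.INTER_CUBIC)
cv2.imwrite("pics/z8.png",np.hstack([f(t,380,165,60,60,400,400),f(s,300,145,80,80,400,400)])[:,:,::-1])
print(proj("side",[.5403,-.2787,0]),proj("side",[.5703,-.3087,.012]),proj("side",[.5103,-.3087,.012]))
```

```text
[318.11232834 175.59230909] [311.23347156 168.32621001] [327.67280973 169.31010646]
```

View pics/z8.png

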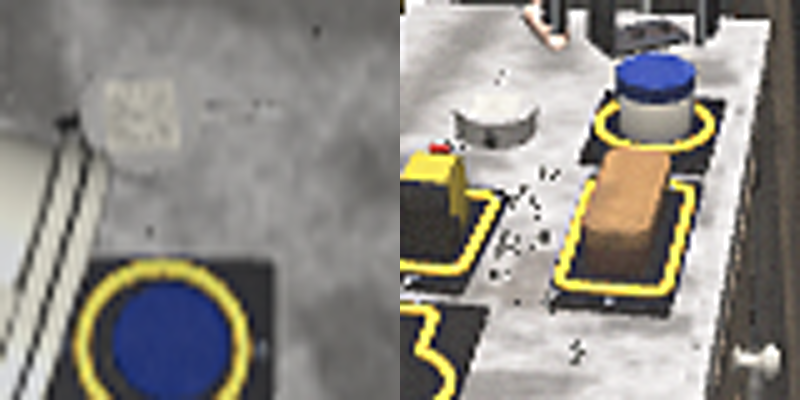

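The tub and brush sit well inside their outlines. The gauge's dial centre is at top (401.3,182.2), the crown at (390,183.6) and the stem near (416,180.8), giving a yaw of about 95°. Now for the gauge.

```bash
python3 jog.py '[[0,0,-0.122,-0.15,0.116,0,0.085],[0,0,-0.122,-0.15,0.116,0,0.085],[0,0,-0.122,-0.15,0.116,0,0.085],[0,0,-0.122,-0.15,0.116,0,0.085],[0,0,-0.122,-0.15,0.116,0.05,0.085],[0,0,-0.122,-0.15,0.116,0.05,0.085],[0,0,-0.122,-0.15,0.116,0.05,0.085]]';python3 -c "
from h import *
print(plane('top',(401.25,182.2),.024))
go(.540,-.309,.003,95)"
```

```text
clock: 19.92
eef_pos: [0.5395, -0.3088, 0.0932]
tool_rot: [0.675, 0.737, -0.0, -0.0]
ft_force: [0.6, -0.3, 0.4]
grip_width: 0.0853
grasp_force: 0.0
[ 0.53999404 -0.30887641  0.024     ]
rot [-0. -0.  0.] shift [-0.0003  0.0005  0.0902] rows 1.4
```

```bash
python3 jog.py '[[0,0,0,0,0,0.05,0.085],[0,0,0,0,0,0.075,0.085],[0,0,0,0,0,0.09,0.085],[0,0,0,0,0,0.09,0.085],[0,0,0,0,0,0.09,0.085]]';python3 -c "
from h import *
go(.540,-.309,.003,95)"
```

```text
clock: 20.55
eef_pos: [0.5411, -0.3101, 0.0045]
tool_rot: [0.676, 0.737, 0.0, 0.002]
ft_force: [0.5, -0.5, 0.3]
grip_width: 0.085
grasp_force: 0.0
rot [ 0.003  0.002 -0.   ] shift [ 0.0012 -0.001   0.0015] rows 0.0
```

```bash
python3 jog.py '[[0,0,0,0.001,-0.001,0.001,0.07],[0,0,0,0.001,-0.001,0.001,0.06],[0,0,0,0.001,-0.001,0.001,0.05],[0,0,0,0.001,-0.001,0.001,0.05],[0,0,0,0.001,-0.001,0.001,0.05]]';python3 jog.py '[[0,0,0,0,0,-0.01,0.05],[0,0,0,0,0,-0.04,0.05],[0,0,0,0,0,-0.08,0.05],[0,0,0,0,0,-0.11,0.05],[0,0,0,0,0,-0.11,0.05]]'
python3 - <<'E'
from h import *
go(.552,.048,.115,88.9)
s=bot.camera("side")
cv2.imwrite("pics/z9.png",cv2.resize(s[125:185,285:365],(640,480),interpolation=cv2.INTER_CUBIC)[:,:,::-1])
E
```

```text
clock: 21.18
eef_pos: [0.5398, -0.3089, 0.0033]
tool_rot: [0.676, 0.737, 0.001, 0.001]
ft_force: [0.1, 1.5, 5.6]
grip_width: 0.0582
grasp_force: 64.6
clock: 21.8
eef_pos: [0.5404, -0.3096, 0.1149]
tool_rot: [0.676, 0.737, 0.001, 0.003]
ft_force: [-0.1, -0.7, -1.3]
grip_width: 0.0579
grasp_force: 64.5
rot [0.005 0.003 0.106] shift [ 0.3553  0.0426 -0.0012] rows 5.7
```

View pics/z9.png

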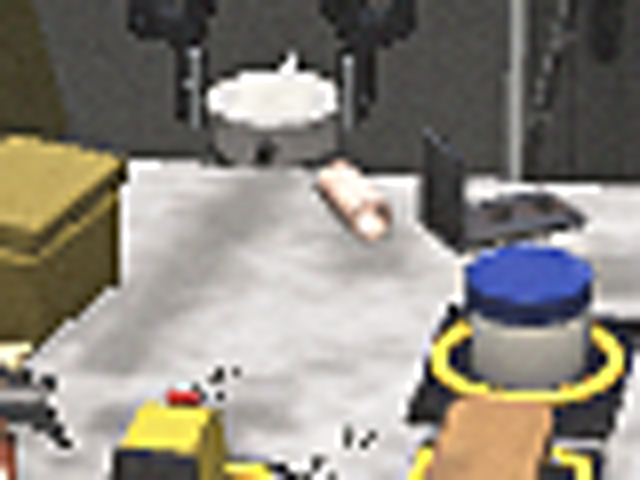

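The gauge is held level: crown at side (318.1,143.8), white stem tip showing behind the case near (321.1,132). I'll check the yaw from that.

```bash
python3 - <<'E'
from h import *
a=plane("side",(318.1,143.75),.123);b=plane("side",(321.4,131.8),.123);print(a,b,np.degrees(np.arctan2(*(a-b)[[1,0]])))
for ps in(92,95,98):
    u=np.array([np.cos(np.radians(ps)),np.sin(np.radians(ps)),0]);c=np.array([.5404,-.3096,.123]);print(ps,proj("side",c+.039*u).round(1),proj("side",c-.076*u).round(1))
E
python3 jog.py '[[0,0,0.105,0.355,0.0425,0,0.05],[0,0,0.105,0.355,0.0425,0,0.05],[0,0,0.105,0.355,0.0425,0,0.05],[0,0,0.105,0.355,0.0425,0,0.05],[0,0,0.105,0.355,0.0425,0,0.05],[0,0,0.105,0.355,0.0425,0,0.05],[0,0,0.105,0.355,0.0425,0,0.05],[0,0,0.105,0.355,0.0425,0,0.05]]';python3 - <<'E'
from h import *
go(.552,.048,.030,88.9)
s=bot.camera("side")
cv2.imwrite("pics/z10.png",cv2.resize(s[165:240,260:350],(720,600),interpolation=cv2.INTER_CUBIC)[:,:,::-1])
E
```

```text
[ 0.53829146 -0.2804011   0.123     ] [ 0.54407456 -0.38663608  0.123     ] 93.11592319486172
92 [317.4 144.9] [321.6 131.9]
95 [318.  144.9] [320.5 131.9]
98 [318.6 144.9] [319.4 131.9]
clock: 22.85
eef_pos: [0.5489, 0.0486, 0.11]
tool_rot: [0.713, 0.701, -0.001, -0.001]
ft_force: [-0.2, 0.7, -1.4]
grip_width: 0.0577
grasp_force: 64.4
rot [-0.003  0.001  0.002] shift [-0.0005  0.0033  0.08  ] rows 1.3
```

View pics/z10.png

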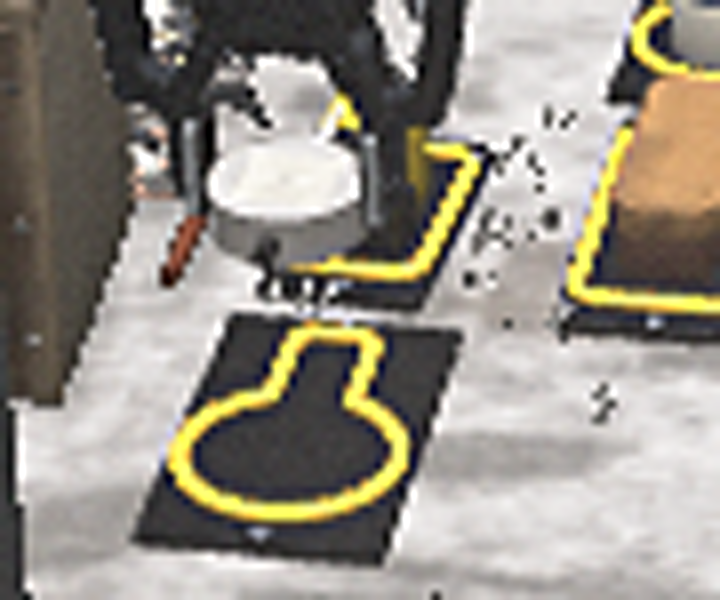

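Gauge level above the keyhole; the circle's centre is near side (296.2,221.6) and the slot end near (301.9,206). Cross-check against the plan, then lower partway.

```bash
python3 - <<'E'
from h import *
print(proj("side",[.552,.048,.012]),proj("side",[.5505,-.040,.012]))
E
python3 jog.py '[[0,0,0,0,0.003,0.05,0.05],[0,0,0,0,0.003,0.075,0.05],[0,0,0,0,0.003,0.085,0.05],[0,0,0,0,0.003,0.085,0.05],[0,0,0,0,0.003,0.085,0.05]]';python3 - <<'E'
from h import *
go(.552,.048,.009,88.9)
s=bot.camera("side")
cv2.imwrite("pics/z11.png",cv2.resize(s[175:240,260:340],(720,585),interpolation=cv2.INTER_CUBIC)[:,:,::-1])
E
```

```text
[296.22120652 221.45585822] [302.30870128 206.63539833]
clock: 23.52
eef_pos: [0.5543, 0.0484, 0.0278]
tool_rot: [0.714, 0.7, 0.001, 0.001]
ft_force: [-0.1, -0.0, -1.8]
grip_width: 0.058
grasp_force: 64.6
rot [ 0.002 -0.     0.   ] shift [-0.0005 -0.0024  0.0188] rows 0.3
```

View pics/z11.png

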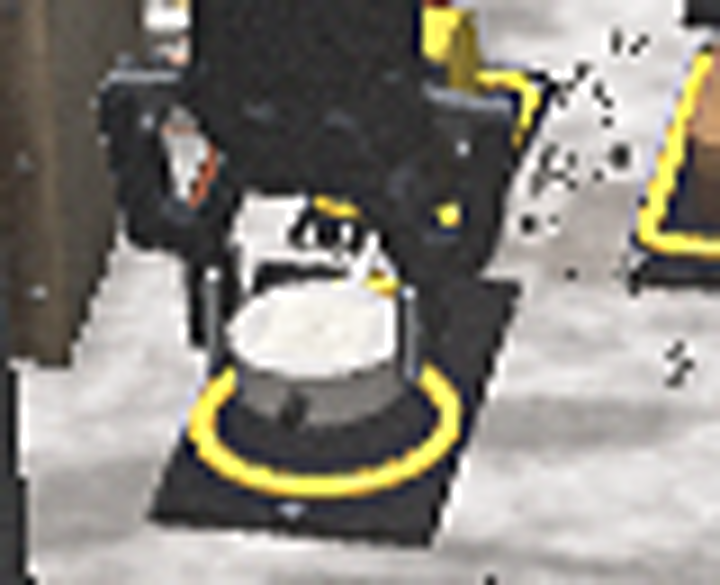

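Predictions match the image. The gauge is centred over the circle (case columns 228–415 against bead 190–460). I'll lower it slowly.

```bash
python3 jog.py '[[0,0,0,0,-0.002,0.006,0.05],[0,0,0,0,-0.002,0.011,0.05],[0,0,0,0,-0.002,0.014,0.05],[0,0,0,0,-0.002,0.016,0.05],[0,0,0,0,-0.002,0.0165,0.05],[0,0,0,0,-0.002,0.0165,0.05]]'
```

```text
clock: 24.32
eef_pos: [0.5512, 0.0489, 0.0101]
tool_rot: [0.713, 0.701, 0.0, 0.0]
ft_force: [0.1, 0.4, -1.5]
grip_width: 0.0578
grasp_force: 64.6
```

```bash
python3 jog.py '[[0,0,0,0,0,0.0005,0.05],[0,0,0,0,0,0.001,0.05],[0,0,0,0,0,0.001,0.05],[0,0,0,0,0,0.001,0.05]]'
```

```text
clock: 24.82
eef_pos: [0.5513, 0.0488, 0.0094]
tool_rot: [0.713, 0.701, 0.0, 0.0]
ft_force: [-0.6, -0.7, 2.2]
grip_width: 0.058
grasp_force: 64.9
```

It's in contact with the plate. Release gently.

```bash
python3 jog.py '[[0,0,0,0,0,0,0.061],[0,0,0,0,0,0,0.065],[0,0,0,0,0,0,0.07],[0,0,0,0,0,0,0.072],[0,0,0,0,0,0,0.072],[0,0,0,0,0,-0.02,0.072],[0,0,0,0,0,-0.07,0.072],[0,0,0,0,0,-0.13,0.08],[0,0,0,0,0,-0.15,0.085],[0,0,0,0,0,-0.15,0.085]]'
python3 jog.py '[[0,0,0,-0.12,-0.15,-0.03,0.085],[0,0,0,-0.12,-0.15,-0.03,0.085],[0,0,0,-0.12,-0.15,-0.03,0.085],[0,0,0,-0.12,-0.15,-0.03,0.085],[0,0,0,-0.12,-0.15,-0.03,0.085]]'
python3 - <<'E'
from h import *
o=bot.get_obs();print(o["eef_pos"])
t=bot.camera("top");s=bot.camera("side")
f=lambda im,x,y,w,h,W,H:cv2.resize(im[y:y+h,x:x+w],(W,H),interpolation=cv2.INTER_CUBIC)
cv2.imwrite("pics/z12.png",np.vstack([f(t,230,155,240,90,800,300),f(s,250,140,160,60,800,300)])[:,:,::-1])
cv2.imwrite("pics/s12.png",s[:,:,::-1]);cv2.imwrite("pics/t12.png",t[:,:,::-1])
E
```

```text
clock: 26.08
eef_pos: [0.5526, 0.049, 0.1612]
tool_rot: [0.713, 0.701, 0.002, 0.002]
ft_force: [-0.4, -0.5, 0.1]
grip_width: 0.0848
grasp_force: 0.0
clock: 26.7
eef_pos: [0.3985, -0.0686, 0.1882]
tool_rot: [0.714, 0.7, -0.0, -0.0]
ft_force: [0.3, -1.1, -0.1]
grip_width: 0.085
grasp_force: 0.0
[ 0.39852211 -0.06860875  0.18815482]
```

I've used up the picture allowance (one view over, in fact), so I'll verify the placements numerically with colour masks.

Run:
```python
from h import *
def blob(n,lo,hi,X,w=14):
    im=cv2.imread(f"pics/{n[0]}12.png");m=cv2.inRange(cv2.cvtColor(im,cv2.COLOR_BGR2HSV),lo,hi)
    u,v=proj(n,X).round().astype(int);k=np.zeros_like(m);k[v-w:v+w,u-w:u+w]=255
    cs,_=cv2.findContours(m&k,cv2.RETR_EXTERNAL,cv2.CHAIN_APPROX_NONE)
    if not cs: return print(n,X,"none")
    c=max(cs,key=cv2.contourArea);M=cv2.moments(c);x,y,ww,hh=cv2.boundingRect(c)
    print(n,"pred",proj(n,X).round(1),"seen",round(M['m10']/M['m00'],1),round(M['m01']/M['m00'],1),"box",(x,y,ww,hh))
for n in("top","side"):
    print("gauge");blob(n,(0,0,150),(180,50,255),[.5515,.0485,.030])
    print("tub");blob(n,(105,120,60),(125,255,255),[.427,-.316,.054])
    print("brush");blob(n,(5,80,80),(20,220,255),[.4265,-.154,.044],22)
    print("tape");blob(n,(22,110,90),(35,255,255),[.553,-.141,.069],10)
    print("tin");blob(n,(105,120,60),(125,255,255),plane("top",(180.8,213.1),.06),30)
```

```text
gauge
top pred [292.7 179.6] seen 292.3 180.2 box (284, 172, 23, 17)
tub
top pred [405.8 215.8] seen 405.0 215.8 box (397, 207, 17, 18)
brush
top pred [355.1 216.6] seen 363.9 216.7 box (354, 210, 21, 14)
tape
top pred [351.  176.8] seen 349.0 175.9 box (341, 169, 20, 15)
tin
top pred [180.8 213.1] seen 159.2 218.9 box (151, 210, 18, 19)
gauge
side pred [296.1 216.5] seen 296.3 216.2 box (287, 207, 19, 16)
tub
side pred [351.1 159.2] seen 350.4 159.3 box (343, 156, 16, 9)
brush
side pred [345.7 183.2] seen 344.7 184.4 box (336, 173, 18, 23)
tape
side pred [306.9 175.9] seen 307.6 179.2 box (300, 175, 17, 11)
tin
side pred [310.3 289. ] seen 311.4 312.2 box (300, 304, 24, 15)
```

Run:
```python
from h import *
im=cv2.imread("pics/t12.png");hsv=cv2.cvtColor(im,cv2.COLOR_BGR2HSV)
m=(hsv[...,1]<60)&(hsv[...,2]>120)
for u in range(302,323):print(u,[v for v in range(170,192) if m[v,u]],end=" ")
a=bot.get_obs()
hs=cv2.cvtColor(cv2.imread("pics/t1.png"),cv2.COLOR_BGR2HSV)
for h in(hs,hsv):
    b=cv2.inRange(h,(105,120,60),(125,255,255))[200:228,172:192];M=cv2.moments(b,True);print("\ntin",M['m10']/M['m00']+172,M['m01']/M['m00']+200)
    for X in range(1):
        k=h[195:222,436:466,2]<75;ys,xs=np.nonzero(k);print("bracket",xs.mean()+436,ys.mean()+195,k.sum())
```

```text
302 [180, 181] 303 [180, 181] 304 [180, 181] 305 [180, 181] 306 [180, 181] 307 [180, 181] 308 [180, 181] 309 [180, 181] 310 [181] 311 [181, 182] 312 [181, 182] 313 [181, 182] 314 [181, 182] 315 [181] 316 [190, 191] 317 [190, 191] 318 [190] 319 [] 320 [191] 321 [191] 322 [191] 
tin 180.86069651741295 213.09950248756218
bracket 450.82758620689657 206.96120689655172 232

tin 180.8030303030303 213.12626262626262
bracket 450.9357429718875 207.12048192771084 249
```

The stem lies in the slot (rows 180–182, slot centre ~181), and the tin and bracket haven't moved. Handing in.

```bash
python3 -c "
from workcell import bot
print(bot.job_done())"
```

```text
the job is handed in; nothing more can be done
None
```

The tape measure, grease tub, scrub brush and dial gauge are each inside their matching holders, placed in that order, with the gauge lowered until it rested before release and the tin and bracket unmoved; it was handed in at about 27 s (limit 128 s), but I viewed 15 pictures, one over the limit of 14, so the last placement checks were numeric.

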